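Hang the vial holder in the cold box

TASK

Pick up the yellow hook-on vial holder with the orange grip tab and hook its bent lip over the blue-stripped near wall of the open cold box, so that its little tray hangs inside. Its home is the gap between the two blue strips, which moves from day to day: find it, by feel if need be, let the holder drop in, and leave it hanging there fully home, upright and let go. Press and slide gently on the box, and leave the tin and the disinfectant bottle where they stand.

Things in the scene. Friction and masses are not known exactly. Their poses are not given: they have to be found in the camera images.
- coldbox: Open grey insulated cold box, teal band, fixed to the counter; outside 220 (x) x 300 (y) x 160 mm (z), walls 24 mm, inner floor at z = 24 mm. Origin: centre of its underside, z up, -x towards the robot within 0.3 rad. Two blue ice packs inside at the far wall: near faces at x = +54, tops at z = 125 mm. It is hard and does not give; more than 30 N on it is rough.
- near_wall (a point): Middle of the bare top of the box's near wall: box x = -98, y = 0, z = 160 mm; axes as the box's. The wall runs along y, 12 mm either side in x. On it lie two hard blue strips in line, each 24 (x) x 95 (y) x 8 mm high.
- wall_inside (a point): Point on the inside face of the near wall, level with its bare top: box x = -86, y = 0, z = 160 mm; axes as the box's. Between the strips is a square-edged gap 43.5 mm long (y) with bare wall top: the holder's home. It is set differently each time: its middle is anywhere from -26 to +26 mm in y, is not measured, and must be seen or felt. The strips stay put in use.
- holder: Loose yellow holder, 160 to 260 g, upright on the counter. Origin: centre of the tray's underside; z up; -x is the lip's side. Tray 56 (x) x 76 (y) x 40 mm high with three vials fixed in it (tops z = 46). Back plate x = -28 to -24, up to z = 85 mm. Flat bridge z = 80 to 85, x = -61 to +10 mm. Bent lip x = -61 to -57, down to z = 52 mm. Plate, bridge and lip are 40 mm wide (y).
- hook (a point): Underside of the holder's bridge, mid-slot: holder x = -42.5, y = 0, z = 80 mm; axes as the holder's. The slot between lip and plate is 29 mm wide (x), 28 mm deep, open below. Home, this point lies over the near wall's middle line at box height 160 mm; riding on the strips, at 168 mm.
- tab (a point): Grip point in the orange tab that stands on the bridge, 20 mm below its top: holder x = -8, y = 0, z = 115 mm; axes as the holder's. The tab is 14 (x) x 30 (y) mm, z = 85 to 135 mm. The holder's centre of mass is within 15 mm (in x) of below it.
- tin: Bystander: round yellow tin 66 mm wide, 100 mm high, loose beside the holder; origin at its underside.
- disinfectant: Bystander: clear bottle with a blue cap, 64 mm wide, 170 mm high, loose beyond the holder; origin at its underside.
Things that resemble listed ones, but are neither listed nor needed, are in the scene too. What is shaped like the holder but purple is not meant.

How it is judged (in metres and radians):
On the way:
1. the holder's lip is hooked over the near wall, tray inside, the lip's end below the top of the strips (z of hook in the frame of coldbox between 0.15 and 0.188 m and x of hook in the frame of coldbox between -0.105 and -0.091 m and y of hook in the frame of coldbox between -0.1 and 0.1 m and x of holder in the frame of coldbox above -0.08 m).
At the end, for the whole second after the job is handed in: Bridge down in the gap: point hook at 156 to 163 mm of box height (home 160, on the strips 168), within 6 mm of the near wall's middle line and 34 mm of its middle; tray inside, holder within 0.1 rad of upright, at rest and let go (z of hook in the frame of coldbox between 0.156 and 0.163 m and x of hook in the frame of coldbox between -0.104 and -0.092 m and y of hook in the frame of coldbox between -0.034 and 0.034 m and x of holder in the frame of coldbox above -0.075 m and angle between holder's own z axis and vertical below 0.1 rad and linear speed of holder below 0.02 m/s and contact force between the fingers and holder below 0.1 N); the robot touches nothing.
It fails at once if the holder presses or knocks against the cold box or its strips with more than 30 N (contact force between holder and coldbox above 30 N).
It fails at once if the robot presses on the cold box with more than 30 N (contact force between any of the fingers, the arm and coldbox above 30 N).
It fails at once if the tin or the disinfectant bottle is moved by more than 30 mm (distance of any of tin, disinfectant from where it was at the start of the episode above 0.03 m).
It also fails if it takes over 67 s, if anything falls off the work surface, if the arm or the gripper's body presses on something with over 40 N, if the wrist force passes 120 N, or if a joint passes its speed limit or range.

ROBOT

A 6-joint arm with a two-finger parallel gripper is mounted at the origin on the work surface. World frame = base frame: x ahead of the robot, y to its left, z up, the work surface at z = 0. Lengths are in mm, angles in rad, forces in N, time in s.
With the tool pointing down it reaches from about 400 to 825 mm from the base axis. Payload 7 kg.
Tool frame: the origin (TCP) lies between the finger pads; the fingertips stand robot.finger_overhang ahead of it and the grasp point (between the pads) lies 6 mm ahead of it (robot.finger_overhang is the distance from the TCP to the fingertips, in mm); x points along the fingers, y is the direction in which the jaws open and shut, and the axes are right-handed (so a half turn about x gives the same grasp; the last joint's range is limited). The gripper opens to 88 mm and grips with 3 to 60 N. Pads are 19 mm wide; open, the fingers measure 130 mm over their backs; the gripper's body (78 mm by 193 mm) begins 47 mm behind the grasp point.
Start: joints at [1.614, 0.359, 0.012, 0, -1.224, -0.288], TCP at [163.605, 654.85, 223.361] pointing down, gripper open.
Joint ranges: [-3.07, 3.07], [-1.43, 2.12], [-1.02, 1.25], [-3.03, 1.67], [-3.05, -0], [-3.03, 3.03]. Speed limits (rad/s): [2.39, 2.39, 3.01, 3.14, 3.14, 3.14].

INTERFACE

Orientations are given as a unit quaternion [w, x, y, z].
In Python, from bench import robot gives the robot as it stands. The module is installed in compiled form; this text tells all that it offers.
- The arm moves only by the shell command python3 -m pendant 'ROWS' [FORCE]. ROWS is JSON, a list of rows, each an object of numbers: "jaw": the closure, from -1 (fully open) to 1 (shut); "dx", "dy", "dz": the shift along the tool's x, y, z in cm; "rx", "ry", "rz": the turn, a rotation vector about the tool's x, y, z in rad. In form: [{"jaw": .., "dx": .., "dy": .., "dz": .., "rx": .., "ry": .., "rz": ..}, ...]. A call has 1 to 10 rows; each row shifts and turns the pose as measured when the row begins, along the tool's axes as they then stand; what a row does not reach is not made up. A row lasts 1/10 s, in which the tool goes at most 50 mm and 8.59 degrees, less where a joint would pass 70% of its speed; a pose out of reach is approached as far as the arm can. A call with a gripper value outside its range is refused whole. The fingers move at their own pace and stop on an object; FORCE is the grip in N (left out, the last holds). Time passes only in rows, so rows that do not move let the fingers close. It gives the time, the measured TCP pose, the force and the opening at its end, in the units of the state.
- robot.get_state(): the state, without advancing time (a new reading comes with each control period).
- robot.camera(name): name is "side" or "top" or "wrist"; returns the picture (384x512x3 uint8, red, green, blue); there is no depth.
- robot.calibration(name): a dict with "fx", "fy", "cx", "cy" (pixels), "distortion" ([k1, k2, p1, p2, k3] as OpenCV has them; the pictures are not rectified), "camera_from_world" (4x4, takes a point from world to camera coordinates). Camera axes: x right, y up, looking along -z (the intrinsics and any distortion apply to the point x, -y, -z); pixel columns grow to the right and rows downward; lengths in mm; the calibration is good to about 2 mm. A picture is of the moment at which its call begins: read the wrist's pose just before it. calibration takes no time and is no camera call; for the wrist camera it gives the pose at the moment of the call.
- robot.job_done(): hands the job in, once; it reports no verdict.
The state is a dict: "time": time; "joint_pos": joint angles; "joint_velocities": joint speeds; "joint_efforts": joint torques, N m; "ee_pos": TCP position; "orientation": TCP orientation; "ft_force": force on the tool from outside, world axes, zero at the start; "moment": the same for the moment, N m; "opening": opening from 0.0 (shut) to 1.0 (fully open).
Only numpy, scipy, OpenCV 4.12 (cv2) and the standard library are available. Lean on these libraries where they do the work, as an engineer would, in place of code of your own. Each camera call takes 0.05 s, during which the arm holds its last target. There are 200 camera calls.

## Working session

There is one attempt and no reset: what is moved stays moved. The work goes in short steps, Python scripts to look and compute and a shell command to move; the robot and the scene stay as the last step left them, time stands still between calls to the robot, and variables do not carry over. Pictures are saved under pics/ and viewed, about 8 in all and at most 12, crops included, and the job is handed in when it is done.

```bash
mkdir -p pics; cat > h.py <<'E'
import numpy as np, cv2
from scipy.spatial.transform import Rotation as R
from bench import robot
def snap(n,f):
    im=robot.camera(n); cv2.imwrite('pics/'+f,im[:,:,::-1]); return im
def ray(n,px,c=None):
    c=c or robot.calibration(n); K=np.array([[c['fx'],0,c['cx']],[0,c['fy'],c['cy']],[0,0,1]])
    u=cv2.undistortPoints(np.array([[px]],float),K,np.array(c['distortion'],float))[0,0]
    M=np.array(c['camera_from_world']); d=M[:3,:3].T@np.array([u[0],-u[1],-1]); o=-M[:3,:3].T@M[:3,3]
    return o,d/np.linalg.norm(d)
def onz(n,px,z,c=None):
    o,d=ray(n,px,c); return o+d*(z-o[2])/d[2]
def proj(n,p,c=None):
    c=c or robot.calibration(n); K=np.array([[c['fx'],0,c['cx']],[0,c['fy'],c['cy']],[0,0,1]])
    M=np.array(c['camera_from_world']); q=M[:3,:3]@np.array(p,float)+M[:3,3]
    return cv2.projectPoints(np.array([[q[0],-q[1],-q[2]]]),np.zeros(3),np.zeros(3),K,np.array(c['distortion'],float))[0].ravel()
def Rt():
    s=robot.get_state(); q=s['orientation']; return R.from_quat([q[1],q[2],q[3],q[0]]),np.array(s['ee_pos'])
def totool(dw): return Rt()[0].inv().apply(dw)
E
python3 - <<'E'
from h import *
a=snap('top','top0.png');b=snap('side','side0.png')
print(robot.get_state(),robot.finger_overhang)
print(Rt()[0].as_matrix().round(3))
for n in('top','side'):print(robot.calibration(n))
E
```

```text
{'time': 0.1, 'joint_pos': array([ 1.61412583e+00,  3.59345051e-01,  1.11556659e-02, -2.90193567e-04,
       -1.22407177e+00, -2.88083170e-01]), 'joint_velocities': array([-0.00100233, -0.00074448,  0.00273059,  0.00094706,  0.00095636,
       -0.00079424]), 'joint_efforts': array([-1.14636037e-03, -5.84160197e+01,  2.93752617e+01,  7.01575130e+00,
        1.01533189e-02, -4.96433904e-05]), 'ee_pos': array([163.50090246, 654.45869642, 222.5026615 ]), 'orientation': array([ 0.0858256 , -0.70180436,  0.08687902,  0.7018238 ]), 'ft_force': array([ 0.48463291, -0.27274728, -0.57106684]), 'moment': array([ 0.01674817, -0.05646455, -0.03132481]), 'opening': 1.001612318772192} 25.0
[[-0.    -0.242 -0.97 ]
 [-0.001 -0.97   0.242]
 [-1.     0.001 -0.   ]]
{'fx': 457.45173180072175, 'fy': 457.45173180072175, 'cx': 251.4743947032983, 'cy': 192.27184305197005, 'distortion': array([-0.03268331,  0.        ,  0.        ,  0.        ,  0.        ]), 'camera_from_world': array([[ 2.46150421e-04, -9.99956219e-01,  9.35408040e-03,
        -1.11769385e+02],
       [ 9.85833551e-01,  1.81157917e-03,  1.67716808e-01,
        -5.36075827e+02],
       [-1.67726411e-01,  9.18028273e-03,  9.85790837e-01,
        -1.24835396e+03],
       [ 0.00000000e+00,  0.00000000e+00,  0.00000000e+00,
         1.00000000e+00]])}
{'fx': 465.14010599969174, 'fy': 465.14010599969174, 'cx': 251.8569166584745, 'cy': 187.20409481617847, 'distortion': array([-0.17168119,  0.        ,  0.        ,  0.        ,  0.        ]), 'camera_from_world': array([[-9.70111011e-01, -2.41897309e-01, -1.92436705e-02,
         4.81584911e+02],
       [ 1.71472729e-01, -7.39466652e-01,  6.50988613e-01,
        -2.43993788e+02],
       [-1.71702446e-01,  6.28231456e-01,  7.58843533e-01,
        -1.15575326e+03],
       [ 0.00000000e+00,  0.00000000e+00,  0.00000000e+00,
         1.00000000e+00]])}
```

View pics/top0.png

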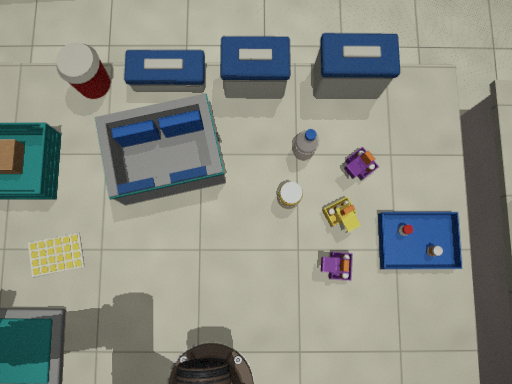

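View pics/side0.png

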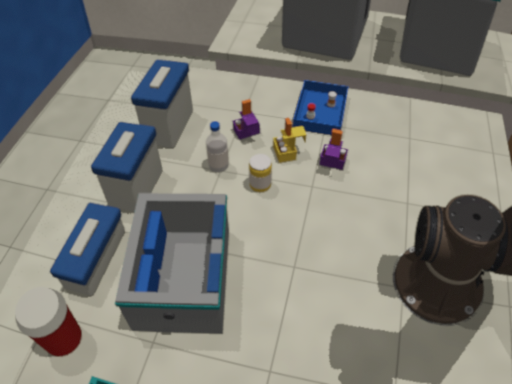

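```bash
python3 - <<'E'
from h import *
a=cv2.imread('pics/top0.png');b=cv2.imread('pics/side0.png')
def orange(im,x0,x1,y0,y1):
    h=cv2.cvtColor(im,cv2.COLOR_BGR2HSV)[y0:y1,x0:x1]
    m=cv2.inRange(h,(4,150,120),(17,255,255)); n,l,s,c=cv2.connectedComponentsWithStats(m)
    i=1+s[1:,4].argmax(); return c[i]+[x0,y0],s[i]+[x0,y0,0,0,0]
pa,sa=orange(a,318,372,190,240);pb,sb=orange(b,270,312,112,165);print(pa,sa,pb,sb)
oa,da=ray('top',pa);ob,db=ray('side',pb)
t=np.linalg.lstsq(np.c_[da,-db],ob-oa,rcond=None)[0];print('tab',oa+da*t[0],ob+db*t[1])
for n,p in dict(tin=(290,190),bottlecap=(311,134)).items():print(n,onz('top',p,100 if n=='tin' else 170))
# strips
h=cv2.cvtColor(a,cv2.COLOR_BGR2HSV)
m=cv2.inRange(h,(105,140,50),(125,255,255));m[:, :95]=0;m[:,230:]=0;m[:90]=0;m[205:]=0
n,l,s,c=cv2.connectedComponentsWithStats(m)
for i in range(1,n):
    if s[i,4]>40: print(s[i],c[i],onz('top',c[i],168).round(1))
A=cv2.resize(a[180:250,300:390],None,fx=6,fy=6,interpolation=2);B=cv2.resize(a[85:210,90:235],None,fx=5.0,fy=5.0,interpolation=2)
cv2.imwrite('pics/c_h.png',A);cv2.imwrite('pics/c_b.png',B[:600])
E
```

```text
[348.33962264 208.81132075] [343 205  11   9  53] [288.        121.7037037] [286 119   6   6  27]
tab [ 477.85541815 -365.28848434  131.98326311] [ 474.94738112 -365.43849549  131.6287775 ]
tin [ 533.41644323 -215.26925211  100.        ]
bottlecap [ 670.00060811 -265.76992152  170.        ]
[158 110  46  27 821] [180.8136419  123.27527406] [698.8  75.5 168. ]
[111 120  49  27 862] [135.3387471  133.11484919] [671.8 193.8 168. ]
[170 166  37  17 319] [187.98746082 173.9153605 ] [563.   53.4 168. ]
[117 178  37  16 320] [135.31875 185.475  ] [532.5 187.7 168. ]
```

View pics/c_h.png

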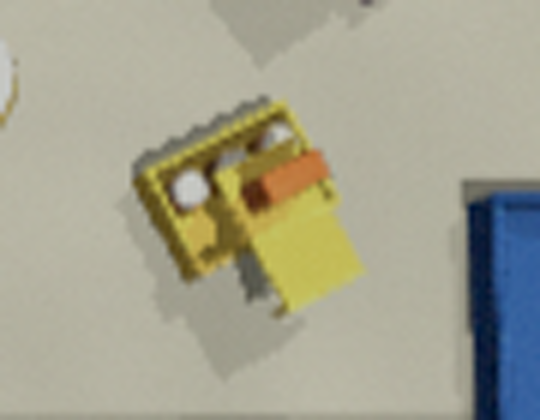

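View pics/c_b.png

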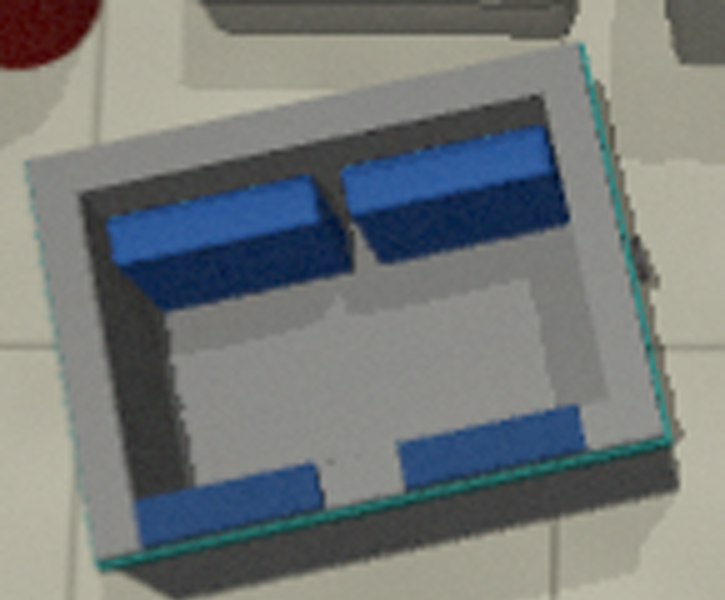

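```bash
python3 - <<'E'
from h import *
c=robot.calibration('wrist');r,p=Rt();M=c['camera_from_world']
print(c['fx'],c['cx'],c['cy'],c['distortion'])
o=-M[:3,:3].T@M[:3,3];print('cam in tool',r.inv().apply(o-p),'look',r.inv().apply(-M[2,:3]),'up',r.inv().apply(M[1,:3]))
print([onz('top',(90+u/5,85+v/5),160).round(0) for u,v in[(27,160),(580,45),(670,440),(100,563)]])
b=.223;Y=np.array([-np.sin(b),np.cos(b),0]);X=np.array([np.cos(b),np.sin(b),0])
d=np.array([548,120.,0])-p;print('to gap: box x %.0f y %.0f'%(d@X,d@Y))
E
python3 -m pendant '[{"rx":0.14,"dx":-1.5},{"rx":0.14,"dx":-1.5},{"rx":0.14,"dx":-1.5},{"rx":0.14,"dx":-1.5},{"rx":0.14,"dx":-1.5},{"rx":0.14,"dx":-1.5},{"rx":0.14,"dx":-1.5},{"rx":0.14,"dx":-1.5}]'
```

```text
333.55122059466834 258.75008442054013 189.93075601618963 [-0.08027628  0.          0.          0.          0.        ]
cam in tool [-161.57640735   -0.39556114  -82.50190366] look [ 9.53041381e-01 -4.58646881e-04  3.02839751e-01] up [ 3.02839927e-01  3.79568982e-04 -9.53041360e-01]
[array([719., 304., 160.]), array([783.,  12., 160.]), array([567., -39., 160.]), array([502., 254., 160.])]
to gap: box x 257 y -606invalid input at $[0]: expected keys jaw, dx, dy, dz, rx, ry, rz
```

```bash
python3 -m pendant '[{"jaw":-1,"dx":-1.3,"dy":0,"dz":0,"rx":0.14,"ry":0,"rz":0},{"jaw":-1,"dx":-1.3,"dy":0,"dz":0,"rx":0.14,"ry":0,"rz":0},{"jaw":-1,"dx":-1.3,"dy":0,"dz":0,"rx":0.14,"ry":0,"rz":0},{"jaw":-1,"dx":-1.3,"dy":0,"dz":0,"rx":0.14,"ry":0,"rz":0},{"jaw":-1,"dx":-1.3,"dy":0,"dz":0,"rx":0.14,"ry":0,"rz":0},{"jaw":-1,"dx":-1.3,"dy":0,"dz":0,"rx":0.14,"ry":0,"rz":0},{"jaw":-1,"dx":-1.3,"dy":0,"dz":0,"rx":0.14,"ry":0,"rz":0},{"jaw":-1,"dx":-1.3,"dy":0,"dz":0,"rx":0.14,"ry":0,"rz":0}]'
cat > goto.py <<'E'
import sys
from h import *
# target TCP x y z and yaw of tool (angle of -tool y axis)
x,y,z,a=map(float,sys.argv[1:5]);r,p=Rt()
print('tcp',p.round(1),'yaw',round(float(np.arctan2(*-r.as_matrix()[[1,0],1])),4),'tilt',r.as_matrix()[2].round(4))
Rg=np.c_[[0,0,-1],[-np.cos(a),-np.sin(a),0],[-np.sin(a),np.cos(a),0]]
print('cm',(r.inv().apply(np.array([x,y,z])-p)/10).round(2),'rotvec',(r.inv()*R.from_matrix(Rg)).as_rotvec().round(4))
E
python3 goto.py 532 188 320 0.223
```

```text
time: 0.9
ee_pos: [162.8, 651.9, 322.8]
orientation: [-0.453, 0.542, -0.462, -0.536]
ft_force: [0.1, 0.2, 0.3]
opening: 1.0
tcp [162.8 651.9 322.8] yaw 0.1631 tilt [-0.9999  0.0045 -0.0142]
cm [  0.89 -28.89 -51.77] rotvec [-0.0598 -0.0141 -0.0049]
```

```bash
python3 -m pendant '[{"jaw":-1,"dx":0,"dy":-2.2,"dz":-4,"rx":-0.06,"ry":-0.014,"rz":-0.005},{"jaw":-1,"dx":0,"dy":-2.2,"dz":-4,"rx":0,"ry":0,"rz":0},{"jaw":-1,"dx":0,"dy":-2.2,"dz":-4,"rx":0,"ry":0,"rz":0},{"jaw":-1,"dx":0,"dy":-2.2,"dz":-4,"rx":0,"ry":0,"rz":0},{"jaw":-1,"dx":0,"dy":-2.2,"dz":-4,"rx":0,"ry":0,"rz":0},{"jaw":-1,"dx":0,"dy":-2.2,"dz":-4,"rx":0,"ry":0,"rz":0},{"jaw":-1,"dx":0,"dy":-2.2,"dz":-4,"rx":0,"ry":0,"rz":0},{"jaw":-1,"dx":0,"dy":-2.2,"dz":-4,"rx":0,"ry":0,"rz":0},{"jaw":-1,"dx":0,"dy":-2.2,"dz":-4,"rx":0,"ry":0,"rz":0},{"jaw":-1,"dx":0,"dy":-2.2,"dz":-4,"rx":0,"ry":0,"rz":0}]'
python3 goto.py 532 188 320 0.223
```

```text
time: 1.9
ee_pos: [466.9, 297.5, 320.4]
orientation: [-0.44, 0.553, -0.442, -0.553]
ft_force: [0.1, 0.8, 0.0]
opening: 1.002
tcp [466.9 297.5 320.4] yaw 0.2244 tilt [-1.      0.0024 -0.0024]
cm [  0.06  -3.91 -12.12] rotvec [ 0.0014 -0.0024 -0.0024]
```

```bash
python3 -m pendant '[{"jaw":-1,"dx":0,"dy":-1.3,"dz":-4,"rx":0,"ry":0,"rz":0},{"jaw":-1,"dx":0,"dy":-1.3,"dz":-4,"rx":0,"ry":0,"rz":0},{"jaw":-1,"dx":0,"dy":-1.3,"dz":-4,"rx":0,"ry":0,"rz":0},{"jaw":-1,"dx":0,"dy":-0,"dz":0,"rx":0,"ry":0,"rz":0},{"jaw":-1,"dx":0,"dy":0,"dz":0,"rx":0,"ry":0,"rz":0}]'
python3 - <<'E'
from h import *
c=robot.calibration('wrist');im=snap('wrist','w0.png')
import pickle;pickle.dump(c,open('w0.pkl','wb'))
for p in [(547.7,120.5,160),(563,53.4,168),(532.5,187.7,168)]:print(proj('wrist',p,c))
E
```

```text
time: 2.4
ee_pos: [535.5, 178.9, 318.5]
orientation: [0.44, -0.551, 0.445, 0.552]
ft_force: [0.1, 0.1, -0.3]
opening: 1.0
[258.80393778 110.09009735]
[258.29710722  30.5224166 ]
[259.23182853 182.8062485 ]
```

View pics/w0.png

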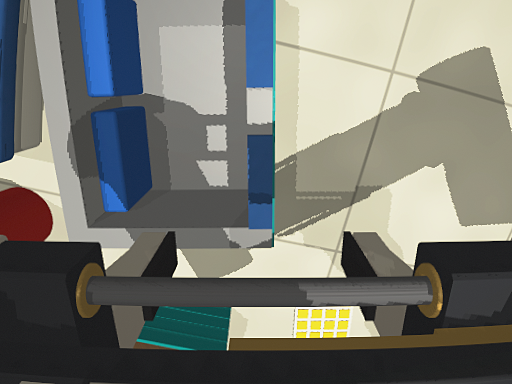

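```bash
python3 - <<'E'
from h import *
import pickle;c=pickle.load(open('w0.pkl','rb'));im=cv2.imread('pics/w0.png')
h=cv2.cvtColor(im,cv2.COLOR_BGR2HSV).astype(int)
m=cv2.inRange(h.astype('uint8'),(100,120,40),(130,255,255))
for y in list(range(80,96,1))+list(range(128,142,1)):
    xs=np.where(m[y,235:285])[0]; print(y,len(xs),(xs.min()+235,xs.max()+235) if len(xs) else '',h[y,260])
for y in(20,50,70,150,180,215):
    xs=np.where(m[y,235:285])[0]+235;print(y,xs.min(),xs.max(),[onz('wrist',(x,y),168,c).round(1) for x in(xs.min()-.5,xs.max()+.5)])
ys=np.where(m[136:245,260])[0]+136;print(ys.min(),ys.max(),onz('wrist',(260,ys.max()+.5),168,c))
E
```

```text
80 26 (np.int64(247), np.int64(272)) [107 165 170]
81 26 (np.int64(247), np.int64(272)) [108 166 171]
82 26 (np.int64(247), np.int64(272)) [107 167 171]
83 26 (np.int64(247), np.int64(272)) [107 166 171]
84 26 (np.int64(247), np.int64(272)) [107 168 170]
85 27 (np.int64(246), np.int64(272)) [107 170 171]
86 27 (np.int64(246), np.int64(272)) [107 185 171]
87 3 (np.int64(253), np.int64(263)) [108  74 170]
88 0  [ 20  16 187]
89 0  [ 21  18 186]
90 0  [ 23  12 197]
91 0  [ 24  12 210]
92 0  [ 27  11 211]
93 0  [ 27  11 210]
94 0  [ 27  12 210]
95 0  [ 24  12 211]
128 0  [ 30   9 111]
129 0  [ 30   7 111]
130 0  [ 30   7 111]
131 0  [ 30   9 110]
132 0  [ 24  11 112]
133 0  [ 21  16 115]
134 0  [120   5  94]
135 25 (np.int64(248), np.int64(272)) [108 137  82]
136 25 (np.int64(248), np.int64(272)) [107 164  95]
137 25 (np.int64(248), np.int64(272)) [108 155  99]
138 25 (np.int64(248), np.int64(272)) [107 151  98]
139 25 (np.int64(248), np.int64(272)) [107 156  98]
140 25 (np.int64(248), np.int64(272)) [107 154  96]
141 25 (np.int64(248), np.int64(272)) [107 159  96]
20 246 272 [array([575.6,  47.4, 168. ]), array([552.9,  42.3, 168. ])]
50 246 272 [array([570.5,  71.6, 168. ]), array([547.3,  66.5, 168. ])]
70 246 272 [array([567. ,  88.1, 168. ]), array([543.5,  83. , 168. ])]
150 248 272 [array([550.3, 158.5, 168. ]), array([527.2, 153.4, 168. ])]
180 249 271 [array([543.3, 187.2, 168. ]), array([521.5, 182.4, 168. ])]
215 248 271 [array([536.8, 223.1, 168. ]), array([513.2, 218. , 168. ])]
136 228 [521.27173333 234.87971925 168.        ]
```

```bash
python3 - <<'E'
from h import *
import pickle;c=pickle.load(open('w0.pkl','rb'))
b=.222;X=np.array([np.cos(b),np.sin(b),0]);Y=np.array([-np.sin(b),np.cos(b),0])
lo=onz('wrist',(259.5,86.7),168,c);pts={'hi168@135':onz('wrist',(260,135),168,c),'hi168@135.8':onz('wrist',(260,135.8),168,c),'hi160@134':onz('wrist',(260,133.7),160,c)}
print('lo',lo.round(1),lo@X,lo@Y)
for k,v in pts.items():print(k,v.round(1),v@X,v@Y,'gap',(v-lo)@Y)
for y,a,d in[(20,246,272),(50,246,272),(70,246,272),(150,248,272),(180,248.5,271.5),(215,248,271)]:print(y,onz('wrist',((a+d)/2,y),168,c)@X)
# yellow shape holder from top: tab corners
E
```

```text
lo [551.7  99.6 168. ] 560.1074094918386 -24.352422547921368
hi168@135 [541.8 142.1 168. ] 559.8301984009678 19.29389853719118 gap 43.64632108511254
hi168@135.8 [541.7 142.8 168. ] 559.8331395060762 20.04315362819708 gap 44.395576176118446
hi160@134 [541.8 142.  160. ] 559.7537375500449 19.17706284353085 gap 43.52948539145222
20 560.28985384227
50 560.4082626316634
70 560.4890911680549
150 559.885785235784
180 560.0000383400111
215 560.6422640933338
```

```bash
python3 -m pendant '[{"jaw":-1,"dx":0,"dy":0,"dz":-3,"rx":-0.13,"ry":0,"rz":0},{"jaw":-1,"dx":0,"dy":0,"dz":-3,"rx":-0.13,"ry":0,"rz":0}]'
python3 goto.py 444 -303 310 0.48
```

```text
time: 2.65
ee_pos: [551.2, 124.5, 318.2]
orientation: [0.361, -0.605, 0.367, 0.607]
ft_force: [0.1, 0.5, 0.3]
opening: 0.997
tcp [551.2 124.5 318.2] yaw 0.489 tilt [-1.      0.0075 -0.0018]
cm [  1.1   29.54 -32.7 ] rotvec [ 0.009  -0.0019 -0.0075]
```

```bash
python3 -m pendant '[{"jaw":-1,"dx":0.1,"dy":3,"dz":-3.4,"rx":0,"ry":0,"rz":-0.0075},{"jaw":-1,"dx":0.1,"dy":3,"dz":-3.4,"rx":0,"ry":0,"rz":0},{"jaw":-1,"dx":0.1,"dy":3,"dz":-3.4,"rx":0,"ry":0,"rz":0},{"jaw":-1,"dx":0.1,"dy":3,"dz":-3.4,"rx":0,"ry":0,"rz":0},{"jaw":-1,"dx":0.1,"dy":3,"dz":-3.4,"rx":0,"ry":0,"rz":0},{"jaw":-1,"dx":0.1,"dy":3,"dz":-3.4,"rx":0,"ry":0,"rz":0},{"jaw":-1,"dx":0.1,"dy":3,"dz":-3.4,"rx":0,"ry":0,"rz":0},{"jaw":-1,"dx":0.1,"dy":3,"dz":-3.4,"rx":0,"ry":0,"rz":0},{"jaw":-1,"dx":0.1,"dy":3,"dz":-3.4,"rx":0,"ry":0,"rz":0},{"jaw":-1,"dx":0.1,"dy":3,"dz":-3.4,"rx":0,"ry":0,"rz":0}]'
python3 goto.py 444 -303 310 0.48
```

```text
time: 3.65
ee_pos: [450.0, -319.5, 308.7]
orientation: [-0.355, 0.613, -0.355, -0.61]
ft_force: [0.8, -0.2, -0.3]
opening: 0.997
tcp [ 450.  -319.5  308.7] yaw 0.5192 tilt [-1.     -0.0022 -0.0029]
cm [-0.14 -0.29  1.73] rotvec [ 0.0392 -0.0029  0.0023]
```

```bash
python3 -m pendant '[{"jaw":-1,"dx":0,"dy":-0.3,"dz":1.7,"rx":0.039,"ry":0,"rz":0},{"jaw":-1,"dx":0,"dy":0,"dz":0,"rx":0,"ry":0,"rz":0}]'
python3 - <<'E'
from h import *
c=robot.calibration('wrist');im=snap('wrist','w1.png')
import pickle;pickle.dump(c,open('w1.pkl','wb'))
h=cv2.cvtColor(im,cv2.COLOR_RGB2HSV)
m=cv2.inRange(h,(4,150,100),(16,255,255));n,l,s,cc=cv2.connectedComponentsWithStats(m)
for i in range(1,n):
    if s[i,4]>60:print(s[i],cc[i])
print(proj('wrist',(476.5,-365,135),c))
E
```

```text
time: 3.85
ee_pos: [442.3, -307.2, 307.3]
orientation: [-0.369, 0.604, -0.369, -0.603]
ft_force: [-0.0, -0.1, -0.4]
opening: 0.999
[250  84  14  31 418] [256.33732057  99.05741627]
[362 164  27  24 334] [374.95508982 175.86526946]
[254.96638001 101.00708975]
```

View pics/w1.png

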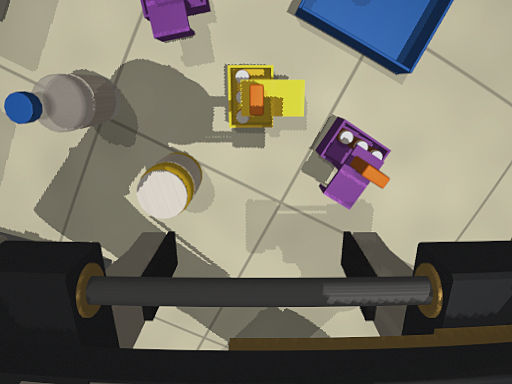

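```bash
python3 - <<'E'
from h import *
import pickle;c=pickle.load(open('w1.pkl','rb'));im=cv2.imread('pics/w1.png')
h=cv2.cvtColor(im,cv2.COLOR_BGR2HSV)
o=cv2.inRange(h,(4,150,100),(16,255,255));o[:, 290:]=0
y=cv2.inRange(h,(22,120,150),(35,255,255))
for x in range(276,306,3):
    r=np.where(y[60:135,x])[0]+60
    if len(r)>5:print(x,r.min(),r.max(),onz('wrist',(x,r.min()-.5),85,c)[:2].round(1),onz('wrist',(x,r.max()+.5),85,c)[:2].round(1))
for r in (85,95,105,113):
    x=np.where(y[r,270:330])[0]+270;print('lipend',r,x.max(),onz('wrist',(x.max()+.5,r),85,c)[:2].round(1))
for r in range(84,116,3):
    x=np.where(o[r,:290])[0];print('tab',r,x.min(),x.max())
E
```

```text
276 79 96 [ 466.3 -395. ] [ 457.3 -377.8]
279 79 98 [ 463.4 -396.5] [ 453.3 -377.4]
282 79 114 [ 460.5 -398. ] [ 442.  -363.4]
285 79 115 [ 457.5 -399.5] [ 438.5 -364. ]
288 80 115 [ 454.1 -400.1] [ 435.4 -365.5]
291 80 115 [ 451.1 -401.6] [ 432.4 -367.1]
294 80 115 [ 448.2 -403.1] [ 429.4 -368.6]
297 80 115 [ 445.3 -404.6] [ 426.4 -370.2]
300 80 115 [ 442.3 -406.2] [ 423.3 -371.7]
303 80 115 [ 439.4 -407.7] [ 420.3 -373.3]
lipend 85 304 [ 435.  -403.3]
lipend 95 303 [ 430.8 -393.4]
lipend 105 303 [ 425.5 -383.8]
lipend 113 303 [ 421.2 -376. ]
tab 84 251 258
tab 87 250 263
tab 90 250 263
tab 93 250 263
tab 96 250 263
tab 99 250 263
tab 102 250 263
tab 105 250 263
tab 108 250 262
tab 111 250 262
tab 114 251 262
```

```bash
python3 goto.py 476 -365.5 200 0.465
```

```text
tcp [ 442.8 -307.3  307.1] yaw 0.4747 tilt [-1.0e+00  4.0e-04 -1.5e-03]
cm [10.72 -0.3  -6.67] rotvec [ 0.0097 -0.0015 -0.0004]
```

```bash
python3 -m pendant '[{"jaw":-1,"dx":3,"dy":-0.1,"dz":-2.2,"rx":0.01,"ry":0,"rz":0},{"jaw":-1,"dx":3,"dy":-0.1,"dz":-2.2,"rx":0,"ry":0,"rz":0},{"jaw":-1,"dx":3,"dy":-0.1,"dz":-2.2,"rx":0,"ry":0,"rz":0},{"jaw":-1,"dx":1,"dy":0,"dz":0,"rx":0,"ry":0,"rz":0},{"jaw":-1,"dx":0,"dy":0,"dz":0,"rx":0,"ry":0,"rz":0}]'; python3 goto.py 476 -365.5 121 0.465
```

```text
time: 4.4
ee_pos: [482.3, -361.5, 206.4]
orientation: [-0.367, 0.607, -0.367, -0.602]
ft_force: [0.0, 0.1, -0.0]
opening: 0.998
tcp [ 482.3 -361.5  206.4] yaw 0.4791 tilt [-1.     -0.0038 -0.0056]
cm [ 8.53  0.78 -0.01] rotvec [ 0.0141 -0.0056  0.0038]
```

```bash
python3 -m pendant '[{"jaw":-1,"dx":2,"dy":0.8,"dz":0,"rx":0.014,"ry":-0.0056,"rz":0.004},{"jaw":-1,"dx":2,"dy":0,"dz":0,"rx":0,"ry":0,"rz":0},{"jaw":-1,"dx":2,"dy":0,"dz":0,"rx":0,"ry":0,"rz":0},{"jaw":-1,"dx":2,"dy":0,"dz":0,"rx":0,"ry":0,"rz":0},{"jaw":-1,"dx":0,"dy":0,"dz":0,"rx":0,"ry":0,"rz":0}]'; python3 goto.py 476 -365.5 121 0.465
```

```text
time: 4.9
ee_pos: [480.7, -361.3, 131.0]
orientation: [-0.368, 0.607, -0.368, -0.601]
ft_force: [0.9, 0.6, 0.9]
opening: 1.003
tcp [ 480.7 -361.3  131. ] yaw 0.4758 tilt [-1.     -0.005  -0.0073]
cm [ 1.    0.61 -0.15] rotvec [ 0.0107 -0.0073  0.0051]
```

```bash
python3 -m pendant '[{"jaw":-1,"dx":0.8,"dy":0.6,"dz":-0.15,"rx":0.01,"ry":-0.007,"rz":0.005},{"jaw":-1,"dx":0.3,"dy":0.1,"dz":0,"rx":0,"ry":0,"rz":0},{"jaw":-1,"dx":0,"dy":0,"dz":0,"rx":0,"ry":0,"rz":0}]'; python3 goto.py 476 -365.5 121 0.465
```

```text
time: 5.2
ee_pos: [477.5, -365.7, 123.8]
orientation: [-0.37, 0.604, -0.37, -0.601]
ft_force: [-0.9, 0.7, 0.6]
opening: 1.0
tcp [ 477.5 -365.7  123.8] yaw 0.4686 tilt [-1.     -0.0028 -0.0043]
cm [0.28 0.12 0.08] rotvec [ 0.0036 -0.0043  0.0028]
```

```bash
python3 -m pendant '[{"jaw":-1,"dx":0.3,"dy":0.1,"dz":0.1,"rx":0.004,"ry":-0.004,"rz":0.003},{"jaw":1,"dx":0,"dy":0,"dz":0,"rx":0,"ry":0,"rz":0},{"jaw":1,"dx":0,"dy":0,"dz":0,"rx":0,"ry":0,"rz":0},{"jaw":1,"dx":0,"dy":0,"dz":0,"rx":0,"ry":0,"rz":0},{"jaw":1,"dx":0,"dy":0,"dz":0,"rx":0,"ry":0,"rz":0},{"jaw":1,"dx":0,"dy":0,"dz":0,"rx":0,"ry":0,"rz":0},{"jaw":1,"dx":0,"dy":0,"dz":0,"rx":0,"ry":0,"rz":0},{"jaw":1,"dx":0,"dy":0,"dz":0,"rx":0,"ry":0,"rz":0}]' 35; python3 goto.py 476 -365.5 121 0.465
```

```text
time: 6.0
ee_pos: [477.0, -365.9, 122.8]
orientation: [-0.372, 0.603, -0.372, -0.6]
ft_force: [-0.0, 0.1, -0.4]
opening: 0.427
tcp [ 477.  -365.9  122.8] yaw 0.464 tilt [-1.     -0.0016 -0.0026]
cm [0.18 0.07 0.08] rotvec [-0.001  -0.0026  0.0016]
```

```bash
python3 -m pendant '[{"jaw":1,"dx":0,"dy":0,"dz":0,"rx":0,"ry":0,"rz":0},{"jaw":1,"dx":0,"dy":0,"dz":0,"rx":0,"ry":0,"rz":0},{"jaw":1,"dx":0,"dy":0,"dz":0,"rx":0,"ry":0,"rz":0},{"jaw":1,"dx":0,"dy":0,"dz":0,"rx":0,"ry":0,"rz":0},{"jaw":1,"dx":0,"dy":0,"dz":0,"rx":0,"ry":0,"rz":0},{"jaw":1,"dx":0,"dy":0,"dz":0,"rx":0,"ry":0,"rz":0},{"jaw":1,"dx":0,"dy":0,"dz":0,"rx":0,"ry":0,"rz":0},{"jaw":1,"dx":0,"dy":0,"dz":0,"rx":0,"ry":0,"rz":0}]'; python3 goto.py 476 -365.5 300 0.465
```

```text
time: 6.8
ee_pos: [476.7, -365.9, 122.6]
orientation: [-0.372, 0.602, -0.372, -0.601]
ft_force: [0.1, -0.3, -0.3]
opening: 0.155
tcp [ 476.7 -365.9  122.6] yaw 0.4639 tilt [-1.     -0.0012 -0.0022]
cm [-17.74   0.02   0.03] rotvec [-0.0011 -0.0022  0.0012]
```

```bash
python3 -m pendant '[{"jaw":1,"dx":-1,"dy":0,"dz":0,"rx":0,"ry":0,"rz":0},{"jaw":1,"dx":-2,"dy":0,"dz":0,"rx":0,"ry":0,"rz":0},{"jaw":1,"dx":-3,"dy":0,"dz":0,"rx":0,"ry":0,"rz":0},{"jaw":1,"dx":-4,"dy":0,"dz":0,"rx":0,"ry":0,"rz":0},{"jaw":1,"dx":-4,"dy":0,"dz":0,"rx":0,"ry":0,"rz":0},{"jaw":1,"dx":-4,"dy":0,"dz":0,"rx":0,"ry":0,"rz":0},{"jaw":1,"dx":0,"dy":0,"dz":0,"rx":0,"ry":0,"rz":0}]'; python3 goto.py 555 60 300 0.222
python3 - <<'E'
from h import *
import pickle;pickle.dump(robot.calibration('wrist'),open('w2.pkl','wb'));snap('wrist','w2.png')
E
```

```text
time: 7.5
ee_pos: [474.1, -364.6, 309.9]
orientation: [0.372, -0.6, 0.372, 0.603]
ft_force: [0.6, -0.1, -2.6]
opening: 0.153
tcp [ 474.1 -364.6  309.9] yaw 0.4632 tilt [-1.      0.0029  0.0033]
cm [  1.03 -26.22  34.37] rotvec [ 0.2412  0.0029 -0.0033]
```

View pics/w2.png

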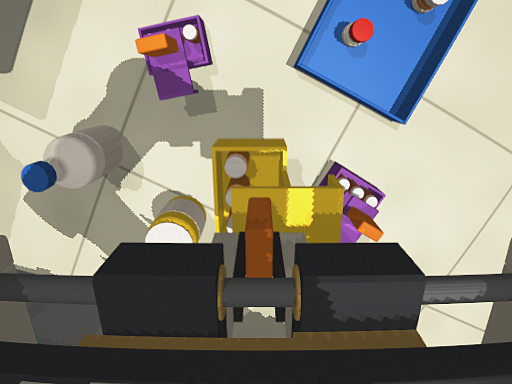

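```bash
python3 - <<'E'
from h import *
import pickle;c=pickle.load(open('w2.pkl','rb'));im=cv2.imread('pics/w2.png')
r,p=Rt()
h=cv2.cvtColor(im,cv2.COLOR_BGR2HSV);y=cv2.inRange(h,(22,120,90),(35,255,255))
def tool(px,depth):
    o,d=ray('wrist',px,c);o=r.inv().apply(o-p);d=r.inv().apply(d);return (o+d*(depth-o[0])/d[0]).round(1)
for x in range(292,342,6):
    q=np.where(y[150:245,x])[0]+150;print(x,q.min(),tool((x,q.min()-.5),37.6))
for q in(195,205,215,225,235):
    x=np.where(y[q,290:380])[0]+290;print(q,x.max(),tool((x.max()+.5,q),37.6))
for x in range(225,282,8):
    q=np.where(y[120:175,x])[0]+120;print('tray',x,q.min(),tool((x,q.min()-.5),82.6))
E
```

```text
292 187 [ 37.6  20.3 -21.5]
298 187 [ 37.6  24.2 -21.5]
304 187 [ 37.6  28.  -21.5]
310 187 [ 37.6  31.8 -21.5]
316 187 [ 37.6  35.6 -21.5]
322 187 [ 37.6  39.5 -21.5]
328 175 [ 37.6  42.8 -29.4]
334 176 [ 37.6  46.7 -28.8]
340 185 [ 37.6  50.9 -22.9]
195 342 [ 37.6  53.  -15.8]
205 342 [37.6 53.6 -9. ]
215 340 [37.6 52.8 -2. ]
225 340 [37.6 53.3  5.1]
235 339 [37.6 53.2 12.4]
tray 225 139 [ 82.6 -26.  -45.2]
tray 233 139 [ 82.6 -20.  -45.2]
tray 241 139 [ 82.6 -14.  -45.2]
tray 249 139 [ 82.6  -8.1 -45.2]
tray 257 139 [ 82.6  -2.1 -45.2]
tray 265 139 [ 82.6   3.8 -45.2]
tray 273 139 [ 82.6   9.7 -45.2]
tray 281 139 [ 82.6  15.7 -45.2]
```

```bash
python3 -m pendant '[{"jaw":1,"dx":-1,"dy":0,"dz":0,"rx":0.12,"ry":0,"rz":0},{"jaw":1,"dx":-1,"dy":0,"dz":0,"rx":0.12,"ry":0,"rz":0}]'; python3 goto.py 580.4 130 325 0.222
```

```text
time: 7.75
ee_pos: [471.8, -362.2, 324.4]
orientation: [0.443, -0.546, 0.443, 0.556]
ft_force: [0.2, -0.2, -2.3]
opening: 0.154
tcp [ 471.8 -362.2  324.4] yaw 0.2171 tilt [-0.9999  0.009   0.0104]
cm [  0.22 -21.21  45.73] rotvec [-0.0049  0.0105 -0.009 ]
```

```bash
python3 -m pendant '[{"jaw":1,"dx":0,"dy":-1,"dz":2,"rx":-0.005,"ry":0.01,"rz":-0.009},{"jaw":1,"dx":0,"dy":-1.8,"dz":4,"rx":0,"ry":0,"rz":0},{"jaw":1,"dx":0,"dy":-1.8,"dz":4,"rx":0,"ry":0,"rz":0},{"jaw":1,"dx":0,"dy":-1.8,"dz":4,"rx":0,"ry":0,"rz":0},{"jaw":1,"dx":0,"dy":-1.8,"dz":4,"rx":0,"ry":0,"rz":0},{"jaw":1,"dx":0,"dy":-1.8,"dz":4,"rx":0,"ry":0,"rz":0},{"jaw":1,"dx":0,"dy":-1.8,"dz":4,"rx":0,"ry":0,"rz":0},{"jaw":1,"dx":0,"dy":-1.8,"dz":4,"rx":0,"ry":0,"rz":0},{"jaw":1,"dx":0,"dy":-1.8,"dz":4,"rx":0,"ry":0,"rz":0},{"jaw":1,"dx":0,"dy":-1.8,"dz":4,"rx":0,"ry":0,"rz":0}]'; python3 goto.py 580.4 130 325 0.222
```

```text
time: 8.75
ee_pos: [552.7, 57.6, 312.4]
orientation: [0.442, -0.542, 0.449, 0.556]
ft_force: [1.6, -0.8, -2.2]
opening: 0.154
tcp [552.7  57.6 312.4] yaw 0.2077 tilt [-0.9998  0.0195  0.0082]
cm [-1.29 -4.17  6.53] rotvec [-0.0144  0.0083 -0.0195]
```

```bash
python3 -m pendant '[{"jaw":1,"dx":-0.4,"dy":-1.4,"dz":2.2,"rx":-0.014,"ry":0.008,"rz":-0.0195},{"jaw":1,"dx":-0.4,"dy":-1.4,"dz":2,"rx":0,"ry":0,"rz":0},{"jaw":1,"dx":-0.2,"dy":-1,"dz":1.5,"rx":0,"ry":0,"rz":0},{"jaw":1,"dx":0,"dy":0,"dz":0,"rx":0,"ry":0,"rz":0},{"jaw":1,"dx":0,"dy":0,"dz":0,"rx":0,"ry":0,"rz":0}]'; python3 goto.py 580.4 130 270 0.222
```

```text
time: 9.25
ee_pos: [575.2, 129.5, 314.9]
orientation: [0.436, -0.551, 0.443, 0.556]
ft_force: [0.2, -0.0, -2.3]
opening: 0.154
tcp [575.2 129.5 314.9] yaw 0.228 tilt [-9.999e-01  1.210e-02 -1.000e-04]
cm [ 4.48 -0.57 -0.07] rotvec [ 0.006  -0.0002 -0.0121]
```

```bash
python3 -m pendant '[{"jaw":1,"dx":0,"dy":-0.6,"dz":-0.1,"rx":0.006,"ry":0,"rz":-0.012},{"jaw":1,"dx":0,"dy":0,"dz":0,"rx":0,"ry":0,"rz":0}]'; python3 goto.py 580.4 130 260 0.222
```

```text
time: 9.45
ee_pos: [581.2, 128.6, 313.9]
orientation: [0.442, -0.552, 0.442, 0.552]
ft_force: [-0.1, -0.7, -3.2]
opening: 0.155
tcp [581.2 128.6 313.9] yaw 0.2202 tilt [-1.e+00  8.e-04 -5.e-04]
cm [5.39 0.04 0.16] rotvec [-0.0018 -0.0005 -0.0008]
```

```bash
python3 -m pendant '[{"jaw":1,"dx":1.2,"dy":0,"dz":0.15,"rx":-0.002,"ry":0,"rz":0},{"jaw":1,"dx":1.2,"dy":0,"dz":0,"rx":0,"ry":0,"rz":0},{"jaw":1,"dx":0,"dy":0,"dz":0,"rx":0,"ry":0,"rz":0}]'; python3 goto.py 580.4 130 260 0.222
```

```text
time: 9.75
ee_pos: [580.3, 128.2, 287.8]
orientation: [0.442, -0.552, 0.442, 0.552]
ft_force: [0.3, 0.2, -3.1]
opening: 0.155
tcp [580.3 128.2 287.8] yaw 0.2197 tilt [-1.e+00  1.e-03 -1.e-04]
cm [ 2.78 -0.05  0.17] rotvec [-0.0023 -0.0001 -0.001 ]
```

```bash
python3 -m pendant '[{"jaw":1,"dx":1.2,"dy":0,"dz":0.3,"rx":-0.002,"ry":0,"rz":-0.001},{"jaw":1,"dx":1.2,"dy":0,"dz":0,"rx":0,"ry":0,"rz":0},{"jaw":1,"dx":0,"dy":0,"dz":0,"rx":0,"ry":0,"rz":0}]'; python3 goto.py 580.4 130 245 0.222
```

```text
time: 10.05
ee_pos: [579.1, 130.9, 261.1]
orientation: [0.441, -0.552, 0.442, 0.552]
ft_force: [0.4, 0.4, -2.7]
opening: 0.154
tcp [579.1 130.9 261.1] yaw 0.2214 tilt [-1.e+00  9.e-04 -2.e-04]
cm [ 1.61 -0.11 -0.12] rotvec [-0.0006 -0.0002 -0.0009]
```

```bash
python3 -m pendant '[{"jaw":1,"dx":0,"dy":-0.12,"dz":-0.12,"rx":0,"ry":0,"rz":-0.001},{"jaw":1,"dx":0,"dy":0,"dz":0,"rx":0,"ry":0,"rz":0}]'; python3 goto.py 580.4 130 245 0.222
python3 - <<'E'
from h import *
import pickle;pickle.dump(robot.calibration('wrist'),open('w3.pkl','wb'));im=snap('wrist','w3.png')
cv2.imwrite('pics/w3c.png',cv2.resize(im[60:260,170:400,::-1],None,fx=3,fy=3,interpolation=2))
E
```

```text
time: 10.25
ee_pos: [580.7, 130.0, 260.8]
orientation: [-0.441, 0.552, -0.442, -0.552]
ft_force: [-0.0, 0.1, -2.8]
opening: 0.156
tcp [580.7 130.  260.8] yaw 0.2218 tilt [-1.e+00  2.e-04 -7.e-04]
cm [1.58 0.03 0.01] rotvec [-0.0002 -0.0007 -0.0002]
```

View pics/w3c.png

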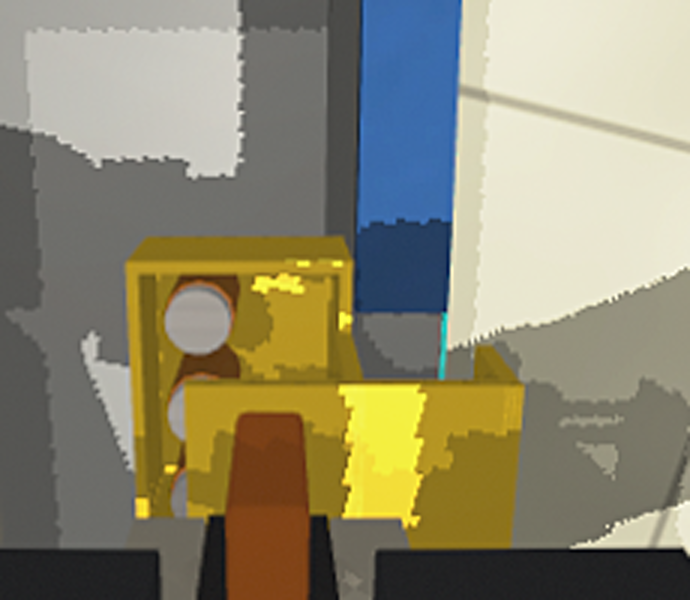

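```bash
python3 - <<'E'
from h import *
import pickle;c=pickle.load(open('w3.pkl','rb'));im=cv2.imread('pics/w3.png')
r,p=Rt()
h=cv2.cvtColor(im,cv2.COLOR_BGR2HSV)
y=cv2.inRange(h,(22,120,90),(35,255,255));b=cv2.inRange(h,(100,120,40),(130,255,255))
def tool(px,dep):
    o,d=ray('wrist',px,c);o=r.inv().apply(o-p);d=r.inv().apply(d);return (o+d*(dep-o[0])/d[0]).round(1)
for x in(296,302,308,314):
    q=np.where(b[60:200,x])[0]+60;print(x,q.max(),h[q.max()-1:q.max()+3,x].tolist(),tool((x,q.max()+.5),p[2]-168))
for q in(80,110,140,160):
    x=np.where(b[q,270:340])[0]+270;print(q,x.min(),x.max(),tool((x.min()-.5,q),p[2]-168),tool((x.max()+.5,q),p[2]-168))
for x in(292,305,315,325):
    q=np.where(y[180:245,x])[0]+180;print('br',x,q.min(),tool((x,q.min()-.5),37.6))
# lip lower end corner and plate
for q in(178,180,182,184):
    x=np.where(y[q,310:360])[0]+310;print('lip',q,x.min() if len(x) else'',x.max() if len(x) else '')
E
```

```text
296 163 [[107, 159, 96], [107, 181, 96], [112, 28, 102], [23, 20, 116]] [ 93.   28.9 -22.9]
302 163 [[108, 158, 97], [107, 177, 98], [113, 53, 87], [26, 20, 103]] [ 93.   33.6 -22.9]
308 163 [[107, 161, 98], [107, 178, 99], [114, 35, 103], [27, 20, 115]] [ 93.   38.3 -22.9]
314 163 [[107, 162, 99], [107, 173, 100], [111, 59, 90], [21, 25, 104]] [ 93.   43.  -22.9]
80 290 322 [ 93.   22.3 -85.5] [ 93.   46.5 -85.7]
110 289 320 [ 93.   22.  -63.9] [ 93.  46. -64.]
140 289 319 [ 93.   22.6 -41.3] [ 93.   46.4 -41.4]
160 288 318 [ 93.   22.2 -25.7] [ 93.   46.4 -25.7]
br 292 187 [ 37.6  20.5 -21.1]
br 305 187 [ 37.6  28.7 -21.1]
br 315 187 [ 37.6  34.9 -21.1]
br 325 187 [ 37.6  41.2 -21.1]
lip 178 328 336
lip 180 328 337
lip 182 328 339
lip 184 328 340
```

```bash
python3 -m pendant '[{"jaw":1,"dx":0.9,"dy":0,"dz":0,"rx":0,"ry":0,"rz":0},{"jaw":1,"dx":0.9,"dy":0,"dz":0,"rx":0,"ry":0,"rz":0},{"jaw":1,"dx":0.9,"dy":0,"dz":0,"rx":0,"ry":0,"rz":0},{"jaw":1,"dx":0,"dy":0,"dz":0,"rx":0,"ry":0,"rz":0}]'; python3 goto.py 580.4 130 215 0.222
```

```text
time: 10.7
ee_pos: [581.0, 130.2, 232.2]
orientation: [-0.442, 0.553, -0.441, -0.552]
ft_force: [-0.4, 0.5, -2.5]
opening: 0.157
tcp [581.  130.2 232.2] yaw 0.2216 tilt [-1.     -0.0012 -0.    ]
cm [ 1.72  0.06 -0.01] rotvec [-0.0004 -0.      0.0012]
```

No contact and the lip is over the wall. Going on down.

```bash
python3 -m pendant '[{"jaw":1,"dx":0.7,"dy":0.05,"dz":0,"rx":0,"ry":0,"rz":0},{"jaw":1,"dx":0.7,"dy":0,"dz":0,"rx":0,"ry":0,"rz":0},{"jaw":1,"dx":0.2,"dy":0,"dz":0,"rx":0,"ry":0,"rz":0},{"jaw":1,"dx":0,"dy":0,"dz":0,"rx":0,"ry":0,"rz":0}]'; python3 goto.py 580.4 130 203 0.222
```

```text
time: 11.1
ee_pos: [580.4, 130.0, 214.4]
orientation: [-0.442, 0.553, -0.442, -0.552]
ft_force: [-0.8, 1.2, -3.3]
opening: 0.153
tcp [580.4 130.  214.4] yaw 0.2218 tilt [-1.e+00 -6.e-04 -4.e-04]
cm [1.14 0.   0.  ] rotvec [-0.0002 -0.0004  0.0006]
```

```bash
python3 -m pendant '[{"jaw":1,"dx":0.3,"dy":0,"dz":0,"rx":0,"ry":0,"rz":0},{"jaw":1,"dx":0.3,"dy":0,"dz":0,"rx":0,"ry":0,"rz":0},{"jaw":1,"dx":0,"dy":0,"dz":0,"rx":0,"ry":0,"rz":0}]'; python3 goto.py 580.4 130 203 0.222
```

```text
time: 11.4
ee_pos: [580.7, 130.1, 208.3]
orientation: [-0.442, 0.553, -0.441, -0.552]
ft_force: [0.3, 0.6, -2.3]
opening: 0.156
tcp [580.7 130.1 208.3] yaw 0.2218 tilt [-1.0e+00 -1.4e-03 -4.0e-04]
cm [ 0.53  0.03 -0.  ] rotvec [-0.0002 -0.0004  0.0014]
```

```bash
python3 -m pendant '[{"jaw":1,"dx":0.3,"dy":0,"dz":0,"rx":0,"ry":0,"rz":0},{"jaw":1,"dx":0.15,"dy":0,"dz":0,"rx":0,"ry":0,"rz":0},{"jaw":1,"dx":0,"dy":0,"dz":0,"rx":0,"ry":0,"rz":0}]'; python3 goto.py 580.4 130 203 0.222
```

```text
time: 11.7
ee_pos: [580.9, 130.2, 203.7]
orientation: [-0.442, 0.553, -0.441, -0.552]
ft_force: [-0.4, 0.2, -1.9]
opening: 0.159
tcp [580.9 130.2 203.7] yaw 0.2219 tilt [-1.e+00 -2.e-03 -2.e-04]
cm [ 0.07  0.05 -0.01] rotvec [-0.0001 -0.0002  0.002 ]
```

```bash
python3 -m pendant '[{"jaw":1,"dx":0.15,"dy":0,"dz":0,"rx":0,"ry":0,"rz":0},{"jaw":1,"dx":0,"dy":0,"dz":0,"rx":0,"ry":0,"rz":0}]'; python3 goto.py 580.4 130 203 0.222
```

```text
time: 11.9
ee_pos: [581.1, 130.2, 202.3]
orientation: [-0.442, 0.553, -0.441, -0.552]
ft_force: [0.4, 0.6, -2.5]
opening: 0.153
tcp [581.1 130.2 202.3] yaw 0.2219 tilt [-1.0e+00 -2.5e-03 -3.0e-04]
cm [-0.07  0.07 -0.  ] rotvec [-0.0001 -0.0003  0.0025]
```

```bash
python3 -m pendant '[{"jaw":1,"dx":0.12,"dy":0,"dz":0,"rx":0,"ry":0,"rz":0.002},{"jaw":1,"dx":0.05,"dy":0,"dz":0,"rx":0,"ry":0,"rz":0},{"jaw":1,"dx":0,"dy":0,"dz":0,"rx":0,"ry":0,"rz":0}]'; python3 goto.py 580.4 130 203 0.222
```

```text
time: 12.2
ee_pos: [581.5, 130.2, 202.0]
orientation: [-0.442, 0.553, -0.441, -0.552]
ft_force: [-1.5, -0.9, -0.8]
opening: 0.159
tcp [581.5 130.2 202. ] yaw 0.2224 tilt [-1.0e+00 -1.9e-03 -4.0e-04]
cm [-0.1   0.12  0.  ] rotvec [ 0.0004 -0.0004  0.0019]
```

Contact at TCP z = 202, with the weight off the wrist. Release.

```bash
python3 -m pendant '[{"jaw":0.4,"dx":0,"dy":0,"dz":0,"rx":0,"ry":0,"rz":0},{"jaw":0.2,"dx":0,"dy":0,"dz":0,"rx":0,"ry":0,"rz":0},{"jaw":0,"dx":0,"dy":0,"dz":0,"rx":0,"ry":0,"rz":0},{"jaw":0,"dx":0,"dy":0,"dz":0,"rx":0,"ry":0,"rz":0},{"jaw":0,"dx":0,"dy":0,"dz":0,"rx":0,"ry":0,"rz":0}]'; python3 goto.py 580.4 130 300 0.222
```

```text
time: 12.7
ee_pos: [582.3, 130.5, 202.4]
orientation: [-0.442, 0.553, -0.44, -0.552]
ft_force: [-0.0, -0.2, 0.6]
opening: 0.49
tcp [582.3 130.5 202.4] yaw 0.2224 tilt [-1.0e+00 -3.8e-03 -1.0e-04]
cm [-9.76  0.16 -0.01] rotvec [ 0.0004 -0.0001  0.0038]
```

```bash
python3 -m pendant '[{"jaw":0,"dx":-1,"dy":0,"dz":0,"rx":0,"ry":0,"rz":0},{"jaw":0,"dx":-2,"dy":0,"dz":0,"rx":0,"ry":0,"rz":0},{"jaw":-1,"dx":-3,"dy":0,"dz":0,"rx":0,"ry":0,"rz":0},{"jaw":-1,"dx":-4,"dy":0,"dz":2,"rx":0,"ry":0,"rz":0},{"jaw":-1,"dx":-2,"dy":0,"dz":3,"rx":0,"ry":0,"rz":0},{"jaw":-1,"dx":0,"dy":0,"dz":2,"rx":0,"ry":0,"rz":0},{"jaw":-1,"dx":0,"dy":0,"dz":0,"rx":0,"ry":0,"rz":0}]'; python3 goto.py 580.4 130 300 0.222
python3 - <<'E'
from h import *
import pickle;pickle.dump(robot.calibration('wrist'),open('w4.pkl','wb'));im=snap('wrist','w4.png');b=snap('side','side1.png')
cv2.imwrite('pics/s1.png',np.hstack([cv2.resize(im[:,:,::-1],(400,300)),cv2.resize(b[180:330,110:310,::-1],(400,300),interpolation=2)]))
for nm,im,c in(('w4',im,pickle.load(open('w4.pkl','rb'))),):
    h=cv2.cvtColor(im,cv2.COLOR_RGB2HSV);o=cv2.inRange(h,(4,150,60),(16,255,255))
    n,l,s,cc=cv2.connectedComponentsWithStats(o);print([(s[i].tolist(),cc[i].round(1)) for i in range(1,n) if s[i,4]>60])
# tin and bottle: same pixels top?
t=snap('top','top1.png');t0=cv2.imread('pics/top0.png')[:,:,::-1]
print('diff tin/bottle',np.abs(t[120:210,275:320].astype(int)-t0[120:210,275:320]).mean())
E
```

```text
time: 13.4
ee_pos: [566.2, 199.6, 331.6]
orientation: [-0.444, 0.553, -0.44, -0.551]
ft_force: [-0.5, 0.9, -0.6]
opening: 0.894
tcp [566.2 199.6 331.6] yaw 0.2202 tilt [-1.0e+00 -5.4e-03  4.0e-04]
cm [ 3.16  0.15 -7.11] rotvec [-0.0018  0.0004  0.0054]
[([250, 80, 18, 37, 489], array([257.3,  97.4]))]
diff tin/bottle 10.328641975308642
```

View pics/s1.png

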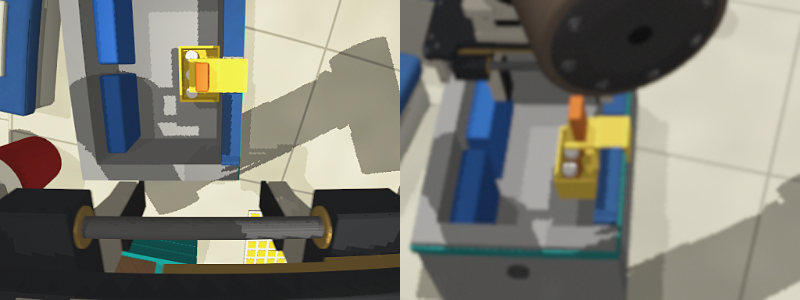

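```bash
python3 - <<'E'
from h import *
import pickle;c=pickle.load(open('w4.pkl','rb'));im=cv2.imread('pics/w4.png')
b=.222;X=np.array([np.cos(b),np.sin(b),0]);Y=np.array([-np.sin(b),np.cos(b),0])
g=560.2*X-2.5*Y
h=cv2.cvtColor(im,cv2.COLOR_BGR2HSV);y=cv2.inRange(h,(22,120,90),(35,255,255));o=cv2.inRange(h,(4,150,60),(16,255,255))
B=lambda px,z:((onz('wrist',px,z,c)-g)@X).round(1),
def P(px,z): d=onz('wrist',px,z,c)-g; return (round(d@X,1),round(d@Y,1))
for x in(275,285,300):
    q=np.where(y[50:140,x])[0]+50;print('bridge y edges (exp -20,20)',P((x,q.min()-.5),165),P((x,q.max()+.5),165))
for q in(82,95,105):
    x=np.where(y[q,265:345])[0]+265;print('lip end (exp -18.5)',P((x.max()+.5,q),165))
    x=np.where(y[q,200:250])[0]+200;print('tray far edge top z120 (exp 70.5)',P((x.min()-.5,q),120))
for q in(85,95,105):
    x=np.where(o[q,230:290])[0]+230;print('tab top (exp 41.5..27.5)',P((x.min()-.5,q),215),P((x.max()+.5,q),215))
t=cv2.imread('pics/top1.png')
H=cv2.cvtColor(t,cv2.COLOR_BGR2HSV);m=cv2.inRange(H,(100,150,60),(125,255,255))[122:150,296:325]
m0=cv2.inRange(cv2.cvtColor(cv2.imread('pics/top0.png'),cv2.COLOR_BGR2HSV),(100,150,60),(125,255,255))[122:150,296:325]
print('cap',[np.argwhere(k).mean(0).round(1) for k in(m,m0)])
w=lambda f:np.argwhere((lambda k:(k[...,2]>170)&(k[...,1]<40))(cv2.cvtColor(cv2.imread(f),cv2.COLOR_BGR2HSV)[178:212,274:306])).mean(0).round(1)
print('tin lid',w('pics/top1.png'),w('pics/top0.png'))
E
```

```text
bridge y edges (exp -20,20) (np.float64(22.0), np.float64(-33.1)) (np.float64(21.3), np.float64(33.8))
bridge y edges (exp -20,20) (np.float64(12.4), np.float64(-18.8)) (np.float64(11.7), np.float64(21.2))
bridge y edges (exp -20,20) (np.float64(-1.6), np.float64(-18.8)) (np.float64(-2.8), np.float64(21.2))
lip end (exp -18.5) (np.float64(-17.5), np.float64(-12.1))
tray far edge top z120 (exp 70.5) (np.float64(69.8), np.float64(-12.4))
lip end (exp -18.5) (np.float64(-18.0), np.float64(-0.1))
tray far edge top z120 (exp 70.5) (np.float64(70.2), np.float64(1.2))
lip end (exp -18.5) (np.float64(-17.4), np.float64(9.3))
tray far edge top z120 (exp 70.5) (np.float64(70.5), np.float64(11.8))
tab top (exp 41.5..27.5) (np.float64(44.2), np.float64(-9.3)) (np.float64(29.8), np.float64(-9.3))
tab top (exp 41.5..27.5) (np.float64(44.3), np.float64(-1.5)) (np.float64(29.8), np.float64(-1.4))
tab top (exp 41.5..27.5) (np.float64(44.4), np.float64(6.4)) (np.float64(29.7), np.float64(6.5))
cap [array([12.3, 14.1]), array([12.3, 14. ])]
tin lid [15.4 16.7] [13.4 18.3]
```

```bash
python3 -c "from bench import robot; print(robot.job_done())"
```

```text
the job is handed in; nothing more can be done
None
```

The yellow holder is hanging in the gap between the two blue strips, let go, with the arm clear. I handed the job in after about 13.5 s of robot time.

I found the gap and the holder in the camera images, gripped the orange tab and lowered the hook straight into the gap. It met no resistance at strip height. It touched down at TCP z of about 202 mm, which puts the hook at about 159.5 mm (home is 160). The wrist readings between moves never showed more than about 4 N.

**Last checks**
- **Position:** the bridge measured 40.0 mm wide at its home height. It sat about 1 mm off the gap's middle along the wall and about 1 mm off across it.
- **Tilt:** about 0.03 rad, from the slot's play on the wall, against a limit of 0.1.
- **Disinfectant bottle:** its cap had not moved in the top view.
- **Tin:** the colour check disagreed a little, with the lid mask shifted about 2.5 px (roughly 7 mm if real). I never went near the tin and put this down to the arm's shadow, but I did not check it further.

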